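# Pack the vial rack into the transport carrier

### The arm

A 6-joint arm with a two-finger parallel gripper is mounted at the origin on the work surface. World frame = base frame: x ahead of the robot, y to its left, z up, the work surface at z = 0. Lengths are in m, angles in rad, forces in N, time in s.
With the tool pointing down it reaches from about 0.375 to 0.9 m from the base axis. Payload 3.1 kg.
Tool frame: the origin (TCP) lies on the mounting face of the last link; the fingertips stand 173 mm ahead of it and the grasp point (between the pads) lies 155 mm ahead of it; z points along the fingers, y is the line along which they close (so a half turn about z gives the same grasp; the last joint's range is limited). The gripper opens to 85 mm and grips with 20 to 120 N. Pads are 22 mm wide; open, the fingers measure 114 mm over their backs; the gripper's body (76 mm by 85 mm) begins 54 mm behind the grasp point. The pads swing forward as they close: fully open they stand 13 mm farther back than shut.
Start: joints at [-1.284, 0.527, 1.433, -0, 1.181, -0.178], TCP at [0.281, -0.558, 0.405] pointing down, gripper open.
Joint ranges: [-3.08, 3.08], [-0.75, 2.2], [0.22, 2.44], [-1.43, 4.57], [0, 2.65], [-2.85, 2.85]. Speed limits (rad/s): [2.79, 2.79, 3.14, 3.14, 3.14, 3.14].

### API

Orientations are given as [roll, pitch, yaw] about the fixed x, y, z axes, in that order (R = Rz(yaw) Ry(pitch) Rx(roll)).
In Python, from station import * gives the robot as it stands.
- The arm moves only by the shell command python3 -m handwheel 'ROWS' [FORCE]. ROWS is JSON, a list of rows, each a list of 7 numbers: the closure in counts, from 0 (fully open) to 255 (shut), then the shift along the tool's x, y, z in cm, then the turn, a rotation vector about the tool's x, y, z in degrees. In form: [[gripper, tx, ty, tz, ax, ay, az], ...]. A call has 1 to 10 rows; each row is the pose to reach, as a shift and turn from the pose commanded when the call began, along the tool's axes at that moment; what a row does not reach only later rows make up. A row lasts 1/12 s, in which the tool goes at most 41.7 mm and 7.16 degrees, less where a joint would pass 70% of its speed; a pose out of reach is approached as far as the arm can. A call with a gripper value outside its range is refused whole. The fingers move at their own pace and stop on an object; FORCE is the grip in N (left out, the last holds). Time passes only in rows, so rows that repeat a pose let the fingers close. It gives the time, the measured TCP pose, the force, the opening and the grip force at its end, in the units of the state.
- observe(): the state, without advancing time (a new reading comes with each control period).
- capture(name): name is "side" or "top" or "wrist"; returns the picture (400x640x3 uint8, blue, green, red); there is no depth.
- camera_info(name): a dict with "intrinsics" (3x3 intrinsics, pixels), "camera_from_world" (4x4, takes a point from world to camera coordinates). Camera axes: x right, y up, looking along -z (the intrinsics and any distortion apply to the point x, -y, -z); pixel columns grow to the right and rows downward; lengths in m; the calibration is good to about 2 mm. A picture is of the moment at which its call begins: read the wrist's pose just before it. camera_info takes no time and is no camera call; for the wrist camera it gives the pose at the moment of the call.
- hand_in(): hands the job in; it is judged then, once.
The state is a dict: "time_s": time; "joints": joint angles; "joint_velocities": joint speeds; "joint_efforts": joint torques, N m; "eef_pos": TCP position; "tool_rot": TCP orientation; "force": force on the tool from outside, world axes, zero at the start; "moment": the same for the moment, N m; "finger_gap": opening from 0.0 (shut) to 1.0 (fully open); "grip_force": force on a finger pad.
Only numpy, scipy, OpenCV 4.12 (cv2) and the standard library are available. Lean on these libraries where they do the work, as an engineer would, in place of code of your own. Each camera call takes 0.05 s, during which the arm holds its last target. There are 200 camera calls.

### The job

Pack the grey carrier from the bottom up: the thick cold brick on its floor, then the vial rack, lifted straight up off the dock pins without cocking it, then the thin cold brick, then the cover with its handle up. Set each piece down flat and released, rather than dropping it, before fetching the next, lengthwise between the two end cheeks and neatly centred over the carrier's floor. Leave the round jar, the orange tube rack and the pipette where they are.

Things in the scene. Friction and masses are not known exactly. Their poses are not given: they have to be found in the camera images.
- carrier: Grey plastic transport carrier, fixed: a floor plate 166 x 80 x 6 mm with an upright cheek (8 mm thick, 70 mm wide, top 72 mm above the table) at each end of its length, 150 mm clear between them; long sides open for the fingers. Its floor is 6 mm above the origin. Origin: centre of the underside; x along the length, z up.
- dock: Filling dock, fixed to the table: flat aluminium bar 160 x 46 x 12 mm with two upright steel pins, 10 mm in diameter, 52 mm either side of the middle along its length; pin tips are 46 mm above the table. Origin: centre of the underside; x along the length, z up.
- rack: White plastic vial rack 130 x 54 x 30 mm, 0.2 kg, two rows of four green vial caps flush in its flat top, a 13 mm through hole near each end. Starts level on the dock bar (underside 12 mm above the table), the pins through its holes and 4 mm proud of its top; free once raised 34 mm. Wider than the bar, so its long sides are free. Origin: centre of the underside; x along the length, z up.
- thick_brick: Larger blue plastic cold brick, 130 x 54 x 28 mm, flat, with a flush round white plug at one end of its top. Starts flat on the table. About 0.2 kg. Origin: centre of the underside; x along the length, z up.
- thin_brick: Smaller blue plastic cold brick, 110 x 54 x 16 mm, flat, with a flush round white plug at one end of its top. Starts flat on the table. About 0.1 kg. Origin: centre of the underside; x along the length, z up.
- cover: Cover: aluminium plate 130 x 54 x 8 mm with a black bar handle on top along its length; the bar is 90 mm long, 14 mm wide, 14 mm high, from 28 to 42 mm above the underside. Starts flat on the table. About 0.16 kg. Origin: centre of the underside; x along the length, z up.
- strip_pot: Bystander: upright small round jar with a grey cap, 38 mm in diameter, 75 mm tall, loose. Origin: centre of the underside.
- tube_rack: Bystander: empty orange block with twelve round wells, 100 x 70 x 30 mm, loose. Origin: centre of the underside; x along the length, z up.
- pipette: Bystander: white hand pipette lying on the table, about 200 mm long and 24 mm thick, loose. Origin: on the table under its middle; x towards its tip.

How it is judged:
By the outcome, as a careful person would: the job done as asked, in the order asked, and still so for the second after the job is handed in, with the robot touching nothing.
It also fails if it takes over 125 s, if anything falls off the work surface, if the arm or the gripper's body presses on something with over 40 N, if the wrist force passes 120 N, or if a joint passes its speed limit or range.

## Working session

There is one attempt and no reset: what is moved stays moved. The work goes in short steps, Python scripts to look and compute and a shell command to move; the robot and the scene stay as the last step left them, time stands still between calls to the robot, and variables do not carry over. Pictures are saved under pics/ and viewed, at most 14 in all, crops included, and the job is handed in when it is done.

```bash
ls; mkdir -p pics; python3 - <<'E'
from station import *
import cv2
for n in ("top","side"):
    cv2.imwrite(f"pics/{n}0.png",capture(n)); i=camera_info(n); print(n,i)
s=observe(); print(s)
E
```

```text
pics
top {'intrinsics': array([[386.02473875,   0.        , 319.70692004],
       [  0.        , 386.02473875, 199.87845745],
       [  0.        ,   0.        ,   1.        ]]), 'camera_from_world': array([[ 0.00512975, -0.99998157, -0.00324861, -0.01901797],
       [ 0.9920292 ,  0.00467988,  0.12592127, -0.55969789],
       [-0.12590374, -0.00386866,  0.99203492, -0.92931672],
       [ 0.        ,  0.        ,  0.        ,  1.        ]])}
side {'intrinsics': array([[436.55775864,   0.        , 318.10564792],
       [  0.        , 436.55775864, 206.32637504],
       [  0.        ,   0.        ,   1.        ]]), 'camera_from_world': array([[-0.95047514, -0.31067892, -0.00869577,  0.52374379],
       [ 0.16481717, -0.52755903,  0.83337673, -0.12995034],
       [-0.26350011,  0.79067065,  0.55263696, -1.08378083],
       [ 0.        ,  0.        ,  0.        ,  1.        ]])}
{'time_s': 0.1, 'joints': array([-1.28351966e+00,  5.28392605e-01,  1.43376139e+00,  3.99181579e-07,
        1.18143250e+00, -1.78530823e-01]), 'joint_velocities': array([ 3.82622586e-04, -9.96218993e-04, -8.97124221e-05, -6.09242508e-04,
        1.62819361e-04,  7.38082403e-04]), 'joint_efforts': array([ 4.24031450e-04, -4.43304241e+01, -1.78586841e+01, -2.79538735e-04,
        3.86670639e-03, -2.32485894e-05]), 'eef_pos': array([ 0.28063638, -0.55810943,  0.40382329]), 'tool_rot': array([-3.13963057e+00, -3.54437222e-04,  4.65806989e-01]), 'force': array([-0.42029935, -0.14347017, -0.03689009]), 'moment': array([-0.00977595, -0.00125038,  0.01508261]), 'grip_force': 0.0, 'finger_gap': 0.9953206370677558}
```

View pics/top0.png

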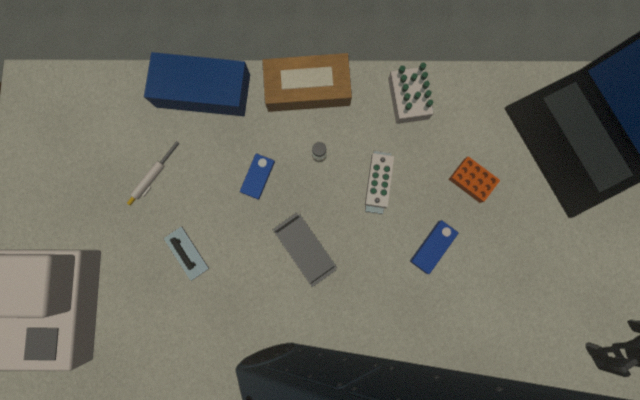

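View pics/side0.png

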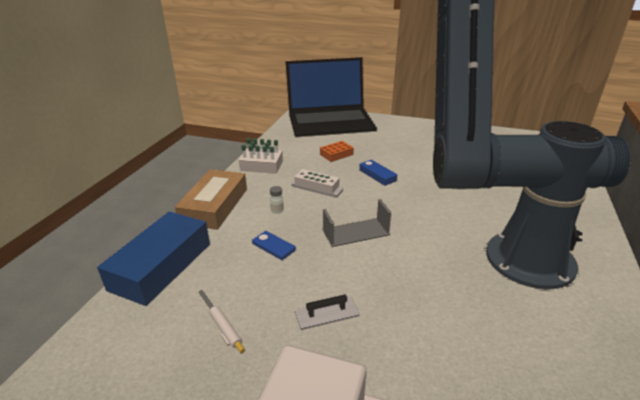

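Top view: thick/thin bricks are the blue shapes at (435,247) and (258,176). The cover is at (187,253), carrier (305,250), rack on dock (379,180), jar (319,151), tube rack (474,180) and pipette (153,175). The side view agrees.

```bash
cat > h.py <<'E'
from station import *
import cv2, numpy as np
from scipy.spatial.transform import Rotation as R
def world(px,z,info):
    K,T=info["intrinsics"],np.array(info["camera_from_world"])
    px=np.atleast_2d(px).astype(float)
    d=np.c_[px,np.ones(len(px))]@np.linalg.inv(K).T*[1,-1,-1]
    d=d@T[:3,:3]; c=-T[:3,:3].T@T[:3,3]
    z=np.broadcast_to(z,len(d))
    return c+d*((z-c[2])/d[:,2])[:,None]
def pix(p,info):
    K,T=info["intrinsics"],np.array(info["camera_from_world"])
    q=(np.atleast_2d(p)@T[:3,:3].T+T[:3,3])*[1,-1,-1]
    q=q@K.T; return q[:,:2]/q[:,2:]
def biggest(mask,box=None):
    m=mask.astype(np.uint8)
    if box: b=np.zeros_like(m); b[box[1]:box[3],box[0]:box[2]]=1; m=m*b
    cs,_=cv2.findContours(m,cv2.RETR_EXTERNAL,cv2.CHAIN_APPROX_NONE)
    return max(cs,key=cv2.contourArea)[:,0]
def rect(cnt,z,info):
    w=world(cnt,z,info)[:,:2]
    (cx,cy),(a,b),_=r=cv2.minAreaRect((w*1000).astype(np.float32))
    p=cv2.boxPoints(r); e=p[1]-p[0]; f=p[2]-p[1]
    l=e if np.hypot(*e)>np.hypot(*f) else f
    return np.round([cx,cy,max(a,b),min(a,b),np.degrees(np.arctan2(l[1],l[0]))%180],1)
def masks(im):
    h,s,v=[c.astype(int) for c in cv2.split(cv2.cvtColor(im,cv2.COLOR_BGR2HSV))]
    return h,s,v
def go(x,y,z,yaw):
    """row (cm,deg) from the present pose to TCP x,y,z (m), tool down with yaw (deg, modulo 180)"""
    s=observe(); R0=R.from_euler('xyz',s["tool_rot"])
    t=R0.inv().apply(np.array([x,y,z])-s["eef_pos"])*100
    best=min((( R0.inv()*R.from_euler('xyz',[np.pi,0,np.radians(yaw+k)])).as_rotvec(degrees=True) for k in(0,180)),key=np.linalg.norm)
    print("row",np.round(t,2),np.round(best,2),"rows>=",int(np.ceil(max(np.linalg.norm(t)/4.17,np.linalg.norm(best)/7.16))))
E
python3 - <<'E'
from h import *
im=cv2.imread("pics/top0.png"); i=camera_info("top"); h,s,v=masks(im)
T=i["camera_from_world"]; print("cam",-T[:3,:3].T@T[:3,3])
blue=(h>105)&(h<125)&(s>150)
print("thickB",rect(biggest(blue,(400,210,470,285)),.028,i))
print("thinB",rect(biggest(blue,(230,145,285,205)),.016,i))
for n,b in(("cover",(160,220,215,285)),("carrier",(265,205,345,290)),("rack",(355,145,405,215)),("jar",(305,135,335,165)),("tube",(445,150,505,205)),("pip",(120,135,185,210))):
    c=im[b[1]:b[3],b[0]:b[2]].reshape(-1,3); print(n, cv2.cvtColor(np.uint8([[im[(b[1]+b[3])//2,(b[0]+b[2])//2]]]),cv2.COLOR_BGR2HSV)[0,0])
for n,p,z in(("carrier",[(275,222),(299,214),(336,268),(313,285)],.04),("cover",[(166,232),(183,227),(208,269),(190,279)],.008),("rack",[(372,153),(393,155),(388,208),(366,205)],.042),("jar",[(319,148)],.075),("tube",[(474,180)],.03),("pip",[(177,143),(130,203)],.01)):
    print(n,(world(p,z,i)[:,:2]*1000).round().tolist())
c=camera_info("wrist"); T=c["camera_from_world"]; print("wrist",c["intrinsics"],-T[:3,:3].T@T[:3,3],T[2,:3]); s=observe();R0=R.from_euler('xyz',s["tool_rot"]);print(R0.inv().apply(-T[:3,:3].T@T[:3,3]-s["eef_pos"]),(T[:3,:3]@R0.as_matrix()).round(3))
E
```

```text
cam [ 0.43832976 -0.01999352  0.99233072]
thickB [ 445.2 -301.4  124.5   50.   142.7]
thinB [623.9 145.8 102.8  48.2 158.3]
cover [ 85  22 141]
carrier [23 10 98]
rack [ 20  33 160]
jar [19 22 91]
tube [ 12 202 140]
pip [ 20  29 158]
carrier [[504.0, 94.0], [524.0, 35.0], [392.0, -57.0], [352.0, -1.0]]
cover [[479.0, 375.0], [492.0, 332.0], [387.0, 264.0], [362.0, 308.0]]
rack [[679.0, -147.0], [674.0, -200.0], [539.0, -185.0], [547.0, -131.0]]
jar [[682.0, -14.0]]
tube [[613.0, -406.0]]
pip [[711.0, 358.0], [553.0, 471.0]]
wrist [[294.75130845   0.         317.3090727 ]
 [  0.         294.75130845 197.76442557]
 [  0.           0.           1.        ]] [ 0.34420784 -0.52640416  0.37342891] [0.24661347 0.12243187 0.96134917]
[0.07102797 0.00028506 0.03041905] [[ 0.     1.    -0.001]
 [ 0.961  0.     0.276]
 [ 0.276 -0.001 -0.961]]
```

```bash
python3 -c "
from h import *
go(.402,-.011,.35,35)"
```

```text
row [ 35.41 -43.42   5.48] [-0.11 -0.03 -8.31] rows>= 14
```

```bash
python3 -m handwheel '[[0,17.7,-21.7,2.7,0,0,-4],[0,17.7,-21.7,2.7,0,0,-4],[0,35.4,-43.4,5.5,-0.1,0,-8.3],[0,35.4,-43.4,5.5,-0.1,0,-8.3],[0,35.4,-43.4,5.5,-0.1,0,-8.3],[0,35.4,-43.4,5.5,-0.1,0,-8.3],[0,35.4,-43.4,5.5,-0.1,0,-8.3],[0,35.4,-43.4,5.5,-0.1,0,-8.3],[0,35.4,-43.4,5.5,-0.1,0,-8.3],[0,35.4,-43.4,5.5,-0.1,0,-8.3]]'
python3 -c "
from h import *
go(.402,-.011,.35,35)"
```

```text
time_s: 0.93
eef_pos: [0.3704, -0.1517, 0.3638]
tool_rot: [3.14, 0.0, 0.61]
force: [1.8, 0.5, 0.1]
finger_gap: 0.999
grip_force: 0.0
row [10.64 -9.72  1.37] [ 0.09  0.   -0.06] rows>= 4
```

```bash
python3 -m handwheel '[[0,9,-8,1.3,0,0,0],[0,9,-8,1.3,0,0,0],[0,9,-8,1.3,0,0,0],[0,9,-8,1.3,0,0,0],[0,9,-8,1.3,0,0,0],[0,9,-8,1.3,0,0,0]]'
python3 -c "
from h import *
i=camera_info('wrist'); im=capture('wrist'); cv2.imwrite('pics/w1.png',im); np.save('w1.npy',np.array([i['intrinsics'],i['camera_from_world']],dtype=object),allow_pickle=True)
print(observe()['joint_velocities'].round(3))
go(.402,-.011,.35,35)
c=np.array([.445,-.301]); a=np.radians(-37.3); v=c-.05*np.array([np.cos(a),np.sin(a)]); print(v); go(*v,.32,-37.3)"
```

```text
time_s: 1.43
eef_pos: [0.3986, -0.0366, 0.3509]
tool_rot: [3.139, 0.0, 0.612]
force: [0.1, -0.7, 0.3]
finger_gap: 0.998
grip_force: 0.0
[-0.029 -0.001 -0.002  0.002  0.001  0.001]
row [ 1.78 -1.96  0.09] [ 0.14  0.   -0.06] rows>= 1
[ 0.40522633 -0.27070058]
row [-12.83  19.5    3.14] [ 0.12 -0.08 72.24] rows>= 11
```

View pics/w1.png

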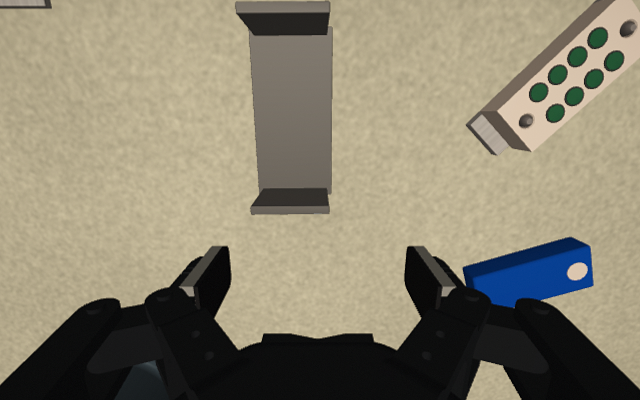

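Wrist view: carrier floor spans about cols 249–332, rows 35–189, with both cheeks visible. The rack is at upper right and the thick brick at lower right.

```bash
cat >> h.py <<'E'
def carrier(im,i,rows,cols,seedrow):
    """floor edges at z=6 mm from an upright view: returns centre, yaw, width, length"""
    h,s,v=masks(cv2.GaussianBlur(im,(3,3),0))
    m=(s<45).astype(np.uint8)
    L=[];Rr=[]
    for r in range(*rows,3):
        c=np.where(m[r,cols[0]-25:cols[1]+25])[0]+cols[0]-25
        L.append((c.min()-.5,r));Rr.append((c.max()+.5,r))
    l=[cv2.fitLine(np.float32(world(p,.006,i)[:,:2]),cv2.DIST_HUBER,0,.001,.001).ravel() for p in(L,Rr)]
    a=[np.degrees(np.arctan2(q[1],q[0])) for q in l]
    g=v.astype(float); E=[]
    for c in range(cols[0]+20,cols[1]-20,3):
        for k,(lo,hi) in enumerate(((seedrow[0]-8,seedrow[0]+8),(seedrow[1]-8,seedrow[1]+8))):
            d=np.abs(np.diff(g[lo:hi,c])); E.append((k,c,lo+d.argmax()+.5))
    E=np.array(E); ends=[np.median(world(E[E[:,0]==k][:,1:],.006,i)[:,:2],axis=0) for k in(0,1)]
    d=(l[0][:2]*np.sign(l[0][0])+l[1][:2]*np.sign(l[1][0])); d/=np.linalg.norm(d); n=np.array([-d[1],d[0]])
    w=[q[2:]@n for q in l]; e=[q@d for q in ends]
    print("carrier yaws",np.round(a,2),"width",abs(w[0]-w[1])*1e3,"len",abs(e[0]-e[1])*1e3,"centre",(d*np.mean(e)+n*np.mean(w)).round(4))
E
python3 - <<'E'
from h import *
K,T=np.load('w1.npy',allow_pickle=True); i=dict(intrinsics=K.astype(float) if hasattr(K,'astype') else K,camera_from_world=T)
im=cv2.imread('pics/w1.png'); carrier(im,i,(45,180),(250,332),(35,188))
h,s,v=masks(im); 
print(im[100,[200,230,245,255,300,328,336,360]].tolist()); print("fl",v[15:45:2,290],v[180:215:2,290])
b=biggest((h>105)&(h<125)&(s>150)); print(rect(b,.028,i))
E
```

```text
carrier yaws [35.63 35.77] width 78.35506 len 150.83230986652495 centre [0.4403 0.0223]
[[148, 177, 189], [143, 174, 184], [149, 178, 191], [104, 115, 122], [104, 116, 123], [104, 115, 122], [140, 170, 181], [147, 177, 188]]
fl [ 38  37  36  37  37  37  37  37  36  35  93 129 129 128 128] [110 109 109 110  68  51  52  52  51  51  51  53  52  98 108 107 103 170]
[ 449.  -291.3  136.5   69.3  142.9]
```

```bash
python3 -m handwheel '[[0,-6.4,9.8,1.6,0.1,-0.1,36],[0,-12.8,19.5,3.1,0.1,-0.1,72],[0,-12.8,19.5,3.1,0.1,-0.1,72],[0,-12.8,19.5,3.1,0.1,-0.1,72],[0,-12.8,19.5,3.1,0.1,-0.1,72],[0,-12.8,19.5,3.1,0.1,-0.1,72],[0,-12.8,19.5,3.1,0.1,-0.1,72],[0,-12.8,19.5,3.1,0.1,-0.1,72],[0,-12.8,19.5,3.1,0.1,-0.1,72],[0,-12.8,19.5,3.1,0.1,-0.1,72]]'; python3 -m handwheel '[[0,0,0,0,0,0,4],[0,0,0,0,0,0,4],[0,0,0,0,0,0,4],[0,0,0,0,0,0,4]]'
python3 -c "
from h import *
i=camera_info('wrist'); im=capture('wrist'); cv2.imwrite('pics/w2.png',im)
h,s,v=masks(im); b=biggest((h>105)&(h<125)&(s>150)); print(b.min(0),b.max(0),rect(b,.028,i)); x,y,_,_,a=rect(b,.028,i)
go(x/1e3,y/1e3,.26,a)"
```

```text
time_s: 2.32
eef_pos: [0.404, -0.2723, 0.3202]
tool_rot: [3.141, 0.001, -0.651]
force: [0.4, 0.8, -0.0]
finger_gap: 1.0
grip_force: 0.0
time_s: 2.65
eef_pos: [0.4048, -0.2708, 0.3203]
tool_rot: [3.141, 0.0, -0.71]
force: [0.2, -0.2, -0.7]
finger_gap: 0.997
grip_force: 0.0
[276  53] [345 206] [ 447.6 -301.8  127.8   52.6  143.2]
row [ 5.28 -0.41  6.03] [ 0.02  0.03 -3.86] rows>= 2
```

```bash
python3 -m handwheel '[[0,5.3,-0.4,4,0,0,-3.9],[0,5.3,-0.4,6,0,0,-3.9],[0,5.3,-0.4,6,0,0,-3.9],[0,5.3,-0.4,6,0,0,-3.9],[0,5.3,-0.4,6,0,0,-3.9],[0,5.3,-0.4,6,0,0,-3.9]]'
python3 -c "
from h import *
go(.4476,-.3018,.178,-36.8)"
```

```text
time_s: 3.2
eef_pos: [0.4479, -0.3008, 0.2617]
tool_rot: [3.141, -0.001, -0.641]
force: [-0.2, -0.1, 0.8]
finger_gap: 1.003
grip_force: 0.0
row [0.03 0.09 8.37] [ 0.03 -0.05  0.09] rows>= 3
```

```bash
python3 -m handwheel '[[0,0,0.1,3,0,0,0],[0,0,0.1,6,0,0,0],[0,0,0.1,7.8,0,0,0],[0,0,0.1,8.3,0,0,0],[0,0,0.1,8.3,0,0,0],[0,0,0.1,8.3,0,0,0]]'; python3 -m handwheel '[[120,0,0,0,0,0,0],[120,0,0,0,0,0,0],[120,0,0,0,0,0,0],[120,0,0,0,0,0,0],[120,0,0,0,0,0,0],[120,0,0,0,0,0,0]]' 60
python3 -c "
from h import *
i=camera_info('wrist'); im=capture('wrist'); cv2.imwrite('pics/w3.png',im); print(observe()['finger_gap'])"
```

```text
time_s: 3.7
eef_pos: [0.4478, -0.3021, 0.179]
tool_rot: [3.141, -0.002, -0.641]
force: [-0.1, -0.9, 0.5]
finger_gap: 1.001
grip_force: 0.0
time_s: 4.2
eef_pos: [0.4479, -0.3022, 0.1789]
tool_rot: [3.141, -0.002, -0.641]
force: [-0.7, 1.1, 8.0]
finger_gap: 0.62
grip_force: 64.8
0.6178929598375112
```

View pics/w3.png

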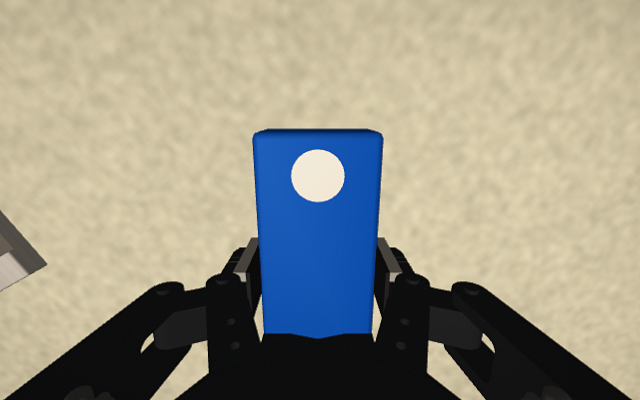

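Brick is gripped squarely, gap 0.618 ≈ 54 mm. Lifting.

```bash
python3 -m handwheel '[[120,0,0,-2,0,0,0],[120,0,0,-6,0,0,0],[120,0,0,-10,0,0,0],[120,0,0,-12,0,0,0],[120,0,0,-12,0,0,0],[120,0,0,-12,0,0,0]]'
python3 -c "
from h import *
go(.4403,.0223,.30,35.7)"
```

```text
time_s: 4.75
eef_pos: [0.4477, -0.3019, 0.2987]
tool_rot: [3.141, -0.003, -0.641]
force: [0.5, -0.0, -2.7]
finger_gap: 0.622
grip_force: 64.0
row [-19.98 -25.54  -0.21] [  0.14  -0.1  -72.42] rows>= 11
```

```bash
python3 -m handwheel '[[120,-2,-2.5,-0.2,0,0,-7],[120,-4,-5,-0.2,0,0,-14],[120,-6,-7.6,-0.2,0,0,-22],[120,-8,-10.2,-0.2,0,0,-29],[120,-10,-12.8,-0.2,0,0,-36],[120,-12,-15.3,-0.2,0,0,-43],[120,-14,-17.9,-0.2,0,0,-50],[120,-16,-20.4,-0.2,0,0,-58],[120,-18,-23,-0.2,0.1,-0.1,-65],[120,-20,-25.5,-0.2,0.1,-0.1,-72.4]]'; python3 -m handwheel '[[120,0,0,0,0,0,0],[120,0,0,0,0,0,0],[120,0,0,0,0,0,0],[120,0,0,0,0,0,0]]'
python3 -c "
from h import *
go(.4403,.0223,.187,35.7)"
```

```text
time_s: 5.58
eef_pos: [0.4388, 0.0237, 0.2977]
tool_rot: [-3.136, 0.004, 0.609]
force: [0.4, 0.0, -1.8]
finger_gap: 0.618
grip_force: 63.9
time_s: 5.92
eef_pos: [0.44, 0.0212, 0.2986]
tool_rot: [-3.138, 0.002, 0.601]
force: [-0.3, -0.8, -1.3]
finger_gap: 0.62
grip_force: 64.0
row [ 0.11 -0.04 11.16] [-0.19  0.1  -1.25] rows>= 3
```

```bash
python3 -m handwheel '[[120,0.1,0,2,-0.2,0.1,-1.3],[120,0.1,0,5,-0.2,0.1,-1.3],[120,0.1,0,8,-0.2,0.1,-1.3],[120,0.1,0,9,-0.2,0.1,-1.3],[120,0.1,0,9,-0.2,0.1,-1.3],[120,0.1,0,9,-0.2,0.1,-1.3]]'
python3 -c "
from h import *
i=camera_info('wrist'); im=capture('wrist'); cv2.imwrite('pics/w4.png',im)
go(.4403,.0223,.186,35.7)"
```

```text
time_s: 6.42
eef_pos: [0.4407, 0.0216, 0.2087]
tool_rot: [-3.141, 0.0, 0.623]
force: [-0.6, -0.3, -0.5]
finger_gap: 0.618
grip_force: 63.9
row [-0.02 -0.08  2.34] [ 0.05 -0.06  0.04] rows>= 1
```

View pics/w4.png

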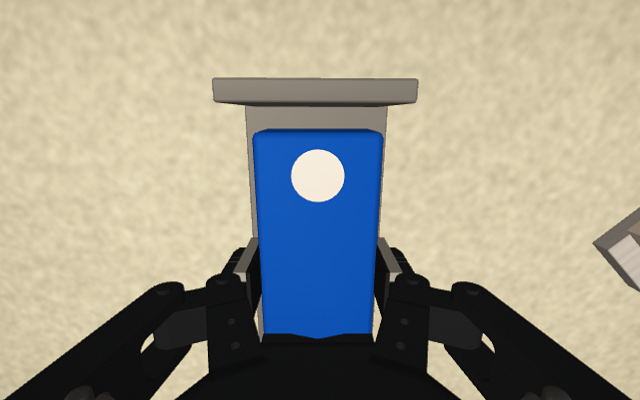

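Brick sits between the cheeks: brick mid col 318, cheek mid col 315.5. Lowering.

```bash
python3 -m handwheel '[[120,0,-0.1,1,0,0,0],[120,0,-0.1,1.8,0,0,0],[120,0,-0.1,2.1,0,0,0],[120,0,-0.1,2.3,0,0,0],[120,0,-0.1,2.3,0,0,0],[120,0,-0.1,2.3,0,0,0]]'
```

```text
time_s: 6.97
eef_pos: [0.44, 0.0236, 0.1865]
tool_rot: [3.14, -0.001, 0.626]
force: [-0.0, -0.5, -2.8]
finger_gap: 0.618
grip_force: 64.1
```

```bash
python3 -m handwheel '[[120,0,0,0.1,0,0,0],[120,0,0,0.1,0,0,0],[120,0,0,0.1,0,0,0]]'; python3 -m handwheel '[[120,0,0,0.1,0,0,0],[120,0,0,0.1,0,0,0],[120,0,0,0.1,0,0,0]]'
```

```text
time_s: 7.22
eef_pos: [0.44, 0.0236, 0.1854]
tool_rot: [3.141, -0.001, 0.626]
force: [-0.5, 0.0, -1.0]
finger_gap: 0.617
grip_force: 64.1
time_s: 7.47
eef_pos: [0.44, 0.0236, 0.1849]
tool_rot: [3.14, -0.002, 0.626]
force: [-0.4, 1.2, 5.9]
finger_gap: 0.615
grip_force: 64.9
```

```bash
python3 -m handwheel '[[90,0,0,0,0,0,0],[70,0,0,0,0,0,0],[40,0,0,0,0,0,0],[0,0,0,0,0,0,0],[0,0,0,0,0,0,0],[0,0,0,0,0,0,0]]';python3 -m handwheel '[[0,0,0,-3,0,0,0],[0,0,0,-7,0,0,0],[0,-2,0,-11,0,0,0],[0,-5,0,-15,0,0,0],[0,-5,0,-16,0,0,0],[0,-5,0,-16,0,0,0],[0,-5,0,-16,0,0,0]]'
python3 - <<'E'
from h import *
i=camera_info('wrist'); im=capture('wrist'); cv2.imwrite('pics/w5.png',im)
h,s,v=masks(im); b=biggest((h>105)&(h<125)&(s>150),(180,0,460,400)); print(b.min(0),b.max(0),rect(b,.034,i))
c=np.array([.610,-.166]); a=np.radians(-6.5); u=c-.05*np.array([np.cos(a),np.sin(a)]); go(*u,.34,-6.5)
E
```

```text
time_s: 7.97
eef_pos: [0.4399, 0.0236, 0.1842]
tool_rot: [3.141, -0.001, 0.626]
force: [0.0, 0.6, 1.1]
finger_gap: 0.999
grip_force: 0.0
time_s: 8.55
eef_pos: [0.3992, -0.0059, 0.3451]
tool_rot: [3.138, -0.003, 0.625]
force: [-0.5, 0.1, -0.5]
finger_gap: 0.997
grip_force: 0.0
[287  64] [346 203] [439.9  22.6 127.5  52.8  35.9]
row [ 4.   21.97  0.46] [ 0.05 -0.12 42.34] rows>= 6
```

View pics/w5.png

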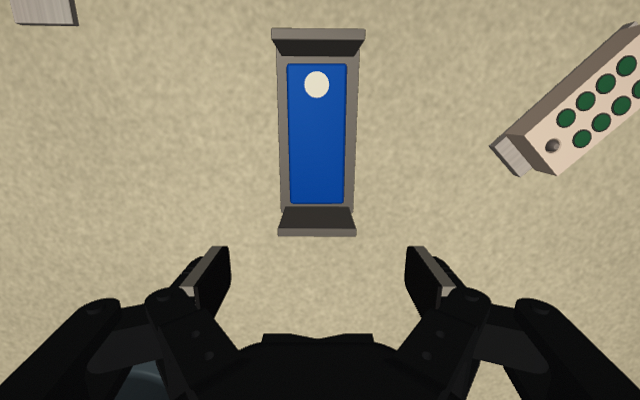

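Brick lies flat in the carrier between the cheeks, far cheek top at row ~29 and near one at ~236. Checking its centring against the cheek tops and moving on to view the rack.

```bash
python3 - <<'E'
from h import *
i=camera_info('wrist'); im=cv2.imread('pics/w5.png')
h,s,v=masks(im)
m=((s<45)|((h>105)&(h<125)&(s>150))).astype(np.uint8); m=cv2.morphologyEx(m,cv2.MORPH_OPEN,np.ones((3,3)))
c=biggest(m,(200,10,440,245)); print(c.min(0),c.max(0))
# outer top edges of cheeks, z=72mm, outermost
P=[]
for col in range(290,350,4):
    r=c[c[:,0]==col][:,1]; P.append((col,r.min()-.5,r.max()+.5))
P=np.array(P); A=world(P[:,:2],.072,i)[:,:2]; B=world(P[:,[0,2]],.072,i)[:,:2]
d=np.array([np.cos(np.radians(35.8)),np.sin(np.radians(35.8))]); n=np.array([-d[1],d[0]])
ea,eb=np.median(A@d),np.median(B@d); print("len",ea-eb)
w=[]
for r in range(80,195,5):
    q=c[c[:,1]==r][:,0]; w.append((world([(q.min()-.5,r)],.006,i)[0,:2]@n,world([(q.max()+.5,r)],.006,i)[0,:2]@n))
w=np.median(w,axis=0); print("width",w); print("centre",d*(ea+eb)/2+n*w.mean())
E
python3 -m handwheel '[[0,0.8,4,0.1,0,0,7],[0,1.6,8,0.2,0,0,14],[0,2.4,12,0.3,0,0,21],[0,3.2,16,0.4,0,0,28],[0,4,20,0.5,0,0,35],[0,4,22,0.5,0,0,42],[0,4,22,0.5,0,0,42],[0,4,22,0.5,0,0,42],[0,4,22,0.5,0,0,42],[0,4,22,0.5,0,0,42]]'
python3 - <<'E'
from h import *
i=camera_info('wrist'); im=capture('wrist'); cv2.imwrite('pics/w6.png',im)
h,s,v=masks(im); print(observe()['eef_pos'])
cs,_=cv2.findContours(((h>60)&(h<100)&(s>100)&(v<140)).astype(np.uint8),0,2)
for c in cs:
    if cv2.contourArea(c)>80:
        (x,y),r=cv2.minEnclosingCircle(c); print(round(x),round(y),round(r,1),world([(x,y)],.042,i)[0].round(4))
E
```

```text
[271  28] [364 235]
len 0.16383754312701676
width [-0.19944923 -0.27810837]
centre [0.43951407 0.02258555]
time_s: 9.43
eef_pos: [0.5595, -0.1591, 0.3381]
tool_rot: [-3.14, 0.003, -0.105]
force: [0.5, 0.1, 0.0]
finger_gap: 1.001
grip_force: 0.0
[ 0.55961991 -0.15908463  0.33855584]
331 167 7.8 [ 0.5813 -0.1733  0.042 ]
302 166 7.9 [ 0.585  -0.1472  0.042 ]
332 145 8.2 [ 0.6012 -0.1759  0.042 ]
303 144 8.1 [ 0.6051 -0.1504  0.042 ]
334 122 8.4 [ 0.621 -0.179  0.042]
304 120 8.5 [ 0.6248 -0.1533  0.042 ]
335 97 8.8 [ 0.6409 -0.1818  0.042 ]
304 96 8.8 [ 0.6446 -0.1559  0.042 ]
```

View pics/w6.png

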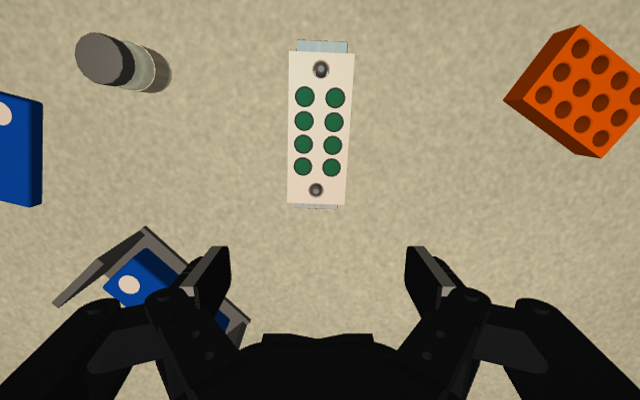

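Rack: body from row 52 to 205, holes/pins at (321,69) and (316,190), jar and tube rack well clear.

```bash
python3 - <<'E'
from h import *
i=camera_info('wrist'); im=cv2.imread('pics/w6.png')
p=world([(321,69),(316,190)],.046,i)[:,:2]; print(p,p.mean(0),np.linalg.norm(p[0]-p[1]),np.degrees(np.arctan2(*(p[0]-p[1])[::-1])))
h,s,v=masks(im); m=(v>195).astype(np.uint8); m=cv2.morphologyEx(m,cv2.MORPH_OPEN,np.ones((5,5)))
c=biggest(m,(270,45,370,215)); print(c.min(0),c.max(0),rect(c,.042,i))
go(.613,-.1646,.26,-8.1)
E
```

```text
[[ 0.6643356  -0.17259406]
 [ 0.56264171 -0.15761589]] [ 0.61348865 -0.16510497] 0.10279100761236142 -8.37867377798092
[287  51] [354 204] [ 613.3 -165.   130.7   54.8  171.6]
row [ 5.38 -0.    7.85] [-0.07  0.09  2.08] rows>= 3
```

```bash
python3 -m handwheel '[[0,2.7,0,3,0,0.1,2.3],[0,5.4,0,6,0,0.1,2.3],[0,5.4,0,7.8,0,0.1,2.3],[0,5.4,0,7.8,0,0.1,2.3],[0,5.4,0,7.8,0,0.1,2.3],[0,5.4,0,7.8,0,0.1,2.3],[0,5.4,0,7.8,0,0.1,2.3],[0,5.4,0,7.8,0,0.1,2.3]]'
python3 -c "
from h import *
go(.6133,-.1650,.187,-8.3)"
```

```text
time_s: 10.15
eef_pos: [0.6143, -0.1663, 0.2634]
tool_rot: [3.141, -0.006, -0.147]
force: [-0.0, 0.0, 0.3]
finger_gap: 0.997
grip_force: 0.0
row [-0.16 -0.12  7.64] [ 0.04 -0.32 -0.13] rows>= 2
```

```bash
python3 -m handwheel '[[0,-0.1,-0.1,3,0,-0.3,0],[0,-0.1,-0.1,6,0,-0.3,0],[0,-0.1,-0.1,7.3,0,-0.3,0],[0,-0.1,-0.1,7.6,0,-0.3,0],[0,-0.1,-0.1,7.6,0,-0.3,0],[0,-0.1,-0.1,7.6,0,-0.3,0],[0,-0.1,-0.1,7.6,0,-0.3,0]]'
python3 -c "
from h import *
go(.6133,-.1650,.187,-8.3)"
```

```text
time_s: 10.73
eef_pos: [0.6144, -0.1656, 0.1872]
tool_rot: [3.141, -0.001, -0.147]
force: [0.2, 1.0, -0.1]
finger_gap: 1.003
grip_force: 0.0
row [-0.12 -0.04  0.02] [ 0.04 -0.05 -0.14] rows>= 1
```

```bash
python3 -m handwheel '[[0,-0.1,0,0,0,0,0],[120,-0.1,0,0,0,0,0],[120,-0.1,0,0,0,0,0],[120,-0.1,0,0,0,0,0],[120,-0.1,0,0,0,0,0],[120,-0.1,0,0,0,0,0],[120,-0.1,0,0,0,0,0]]' 60
python3 -m handwheel '[[120,0,0,-0.5,0,0,0],[120,0,0,-1,0,0,0],[120,0,0,-1.5,0,0,0],[120,0,0,-2,0,0,0],[120,0,0,-2,0,0,0],[120,0,0,-2,0,0,0]]'
```

```text
time_s: 11.32
eef_pos: [0.6131, -0.1651, 0.1863]
tool_rot: [3.142, 0.001, -0.147]
force: [-0.4, 0.7, 5.9]
finger_gap: 0.623
grip_force: 65.1
time_s: 11.82
eef_pos: [0.6128, -0.1651, 0.2059]
tool_rot: [3.142, 0.002, -0.147]
force: [-0.1, -0.4, -1.7]
finger_gap: 0.623
grip_force: 64.4
```

```bash
python3 -m handwheel '[[120,0,0,-1,0,0,0],[120,0,0,-2,0,0,0],[120,0,0,-4,0,0,0],[120,0,0,-7,0,0,0],[120,0,0,-10,0,0,0],[120,0,0,-11,0,0,0],[120,0,0,-11,0,0,0],[120,0,0,-11,0,0,0]]'
python3 -c "
from h import *
go(.4398,.0225,.31,35.75)"
```

```text
time_s: 12.48
eef_pos: [0.6127, -0.165, 0.3158]
tool_rot: [3.142, 0.002, -0.147]
force: [-0.1, 1.5, -1.9]
finger_gap: 0.624
grip_force: 64.4
row [-19.86 -16.01   0.61] [-3.000e-02  1.000e-01 -4.419e+01] rows>= 7
```

```bash
python3 -m handwheel '[[120,-2,-1.6,0,0,0,-4],[120,-5,-4,0,0,0,-11],[120,-8,-6.4,0.2,0,0,-18],[120,-11,-8.8,0.2,0,0,-25],[120,-14,-11.2,0.4,0,0,-32],[120,-17,-13.7,0.6,0,0,-38],[120,-19.9,-16,0.6,0,0.1,-44.2],[120,-19.9,-16,0.6,0,0.1,-44.2],[120,-19.9,-16,0.6,0,0.1,-44.2],[120,-19.9,-16,0.6,0,0.1,-44.2]]'; python3 -m handwheel '[[120,0,0,0,0,0,0],[120,0,0,0,0,0,0],[120,0,0,0,0,0,0]]'
python3 -c "
from h import *
go(.4398,.0225,.2085,35.75)"
```

```text
time_s: 13.32
eef_pos: [0.4397, 0.0224, 0.3091]
tool_rot: [-3.14, 0.001, 0.624]
force: [-0.2, 0.5, -1.7]
finger_gap: 0.624
grip_force: 64.4
time_s: 13.57
eef_pos: [0.4404, 0.0216, 0.3097]
tool_rot: [-3.141, -0.0, 0.623]
force: [-0.5, -0.2, -2.0]
finger_gap: 0.617
grip_force: 64.4
row [ 0.   -0.1  10.12] [-0.05 -0.01 -0.07] rows>= 3
```

```bash
python3 -m handwheel '[[120,0,-0.1,2,0,0,0],[120,0,-0.1,5,0,0,0],[120,0,-0.1,7.5,0,0,0],[120,0,-0.1,9,0,0,0],[120,0,-0.1,9.7,0,0,0],[120,0,-0.1,9.7,0,0,0],[120,0,-0.1,9.7,0,0,0],[120,0,-0.1,9.7,0,0,0]]'
python3 -c "
from h import *
go(.4398,.0225,.2085,35.75)"
```

```text
time_s: 14.23
eef_pos: [0.4395, 0.023, 0.2137]
tool_rot: [3.141, -0.001, 0.624]
force: [-0.3, 0.8, -1.8]
finger_gap: 0.623
grip_force: 64.3
row [-0.01  0.06  0.52] [ 0.01 -0.07 -0.  ] rows>= 1
```

```bash
python3 -m handwheel '[[120,0,0,0.2,0,0,0],[120,0,0,0.4,0,0,0],[120,0,0,0.5,0,0,0],[120,0,0,0.5,0,0,0],[120,0,0,0.5,0,0,0]]';  python3 -m handwheel '[[120,0,0,0.1,0,0,0],[120,0,0,0.1,0,0,0],[120,0,0,0.1,0,0,0]]'
```

```text
time_s: 14.65
eef_pos: [0.4392, 0.0233, 0.2083]
tool_rot: [-3.141, -0.001, 0.624]
force: [0.3, 0.1, 0.5]
finger_gap: 0.618
grip_force: 64.8
time_s: 14.9
eef_pos: [0.4391, 0.0233, 0.2082]
tool_rot: [3.141, -0.001, 0.624]
force: [-1.0, 0.5, 13.3]
finger_gap: 0.619
grip_force: 66.1
```

Seated. Release, withdraw and look.

```bash
python3 -m handwheel '[[110,0,0,-0.1,0,0,0],[85,0,0,-0.1,0,0,0],[60,0,0,-0.1,0,0,0],[30,0,0,-0.1,0,0,0],[0,0,0,-0.1,0,0,0],[0,0,0,-0.1,0,0,0]]';python3 -m handwheel '[[0,0,0,-3,0,0,0],[0,0,0,-7,0,0,0],[0,-2,0,-10,0,0,0],[0,-5,0,-14,0,0,0],[0,-5,0,-14,0,0,0],[0,-5,0,-14,0,0,0],[0,-5,0,-14,0,0,0]]'
python3 - <<'E'
from h import *
i=camera_info('wrist'); im=capture('wrist'); cv2.imwrite('pics/w7.png',im)
h,s,v=masks(im)
cs,_=cv2.findContours(((h>60)&(h<100)&(s>100)&(v<140)).astype(np.uint8),0,2)
P=[]
for c in cs:
    if cv2.contourArea(c)>80:
        (x,y),r=cv2.minEnclosingCircle(c); P.append(world([(x,y)],.064,i)[0,:2])
P=np.float32(P); print(len(P),P.mean(0),rect_:=cv2.fitLine(P,2,0,.001,.001)[:2].ravel())
m=(v>195).astype(np.uint8); m=cv2.morphologyEx(m,cv2.MORPH_OPEN,np.ones((5,5)))
c=biggest(m,(200,10,440,245)); print(c.min(0),c.max(0),rect(c,.064,i))
a=np.radians(-21.7); u=np.array([.624,.146])-.05*np.array([np.cos(a),np.sin(a)]); go(*u,.33,-21.7)
E
```

```text
time_s: 15.4
eef_pos: [0.4389, 0.0233, 0.2078]
tool_rot: [-3.14, 0.0, 0.624]
force: [-0.2, -0.5, -0.0]
finger_gap: 1.0
grip_force: 0.0
time_s: 15.98
eef_pos: [0.3985, -0.0062, 0.348]
tool_rot: [-3.141, -0.001, 0.623]
force: [1.1, -0.2, -0.5]
finger_gap: 1.002
grip_force: 0.0
8 [0.4395889 0.0230769] [0.80919975 0.58753365]
[283  55] [350 211] [439.8  23.2 129.4  53.7  35.9]
row [24.48 -3.39  1.74] [-8.000e-02  5.000e-02  5.743e+01] rows>= 9
```

View pics/w7.png

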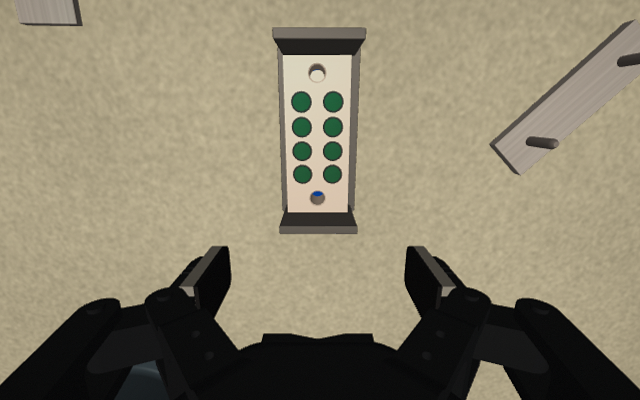

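Rack is flat and centred in the carrier within 1 mm; the dock is empty. Next the thin brick.

```bash
python3 -m handwheel '[[0,2.7,-0.4,0.2,0,0,6],[0,5.4,-0.8,0.4,0,0,13],[0,8.1,-1.1,0.6,0,0,19],[0,10.8,-1.5,0.8,0,0,26],[0,13.6,-1.9,1,0,0,32],[0,16.3,-2.2,1.2,0,0,38],[0,19,-2.6,1.4,0,0,45],[0,21.7,-3,1.6,0,0,51],[0,24.5,-3.4,1.7,0,0,57.4],[0,24.5,-3.4,1.7,0,0,57.4]]'; python3 -m handwheel '[[0,0,0,0,0,0,0],[0,0,0,0,0,0,0],[0,0,0,0,0,0,0]]'
python3 - <<'E'
from h import *
i=camera_info('wrist'); im=capture('wrist'); cv2.imwrite('pics/w8.png',im)
h,s,v=masks(im); b=biggest((h>105)&(h<125)&(s>150),(220,20,420,240)); print(b.min(0),b.max(0)); x,y,_,_,a=r=rect(b,.016,i); print(r)
go(x/1e3,y/1e3,.25,a)
E
```

```text
time_s: 16.87
eef_pos: [0.5809, 0.1684, 0.3282]
tool_rot: [-3.139, -0.0, -0.378]
force: [1.0, 0.4, 0.8]
finger_gap: 1.0
grip_force: 0.0
time_s: 17.12
eef_pos: [0.5766, 0.1645, 0.3295]
tool_rot: [3.14, 0.004, -0.377]
force: [0.1, 0.1, 0.1]
finger_gap: 0.999
grip_force: 0.0
[284  70] [343 187]
[627.1 147.9 107.3  52.6 158.8]
row [ 5.32 -0.35  7.98] [ 0.04  0.19 -0.44] rows>= 3
```

```bash
python3 -m handwheel '[[0,2.7,-0.3,3,0,0.2,-0.4],[0,5.3,-0.3,6,0,0.2,-0.4],[0,5.3,-0.3,8,0,0.2,-0.4],[0,5.3,-0.3,8,0,0.2,-0.4],[0,5.3,-0.3,8,0,0.2,-0.4],[0,5.3,-0.3,8,0,0.2,-0.4],[0,5.3,-0.3,8,0,0.2,-0.4]]'
python3 -c "
from h import *
go(.6271,.1479,.1745,-21.2)"
```

```text
time_s: 17.75
eef_pos: [0.6276, 0.1482, 0.2528]
tool_rot: [-3.14, -0.005, -0.37]
force: [0.3, -0.6, -0.5]
finger_gap: 0.998
grip_force: 0.0
row [-0.08  0.06  7.83] [-0.1  -0.27 -0.02] rows>= 2
```

```bash
python3 -m handwheel '[[0,0,0,3,-0.1,-0.3,0],[0,0,0,5.5,-0.1,-0.3,0],[0,0,0,7,-0.1,-0.3,0],[0,0,0,7.7,-0.1,-0.3,0],[0,0,0,7.7,-0.1,-0.3,0],[0,0,0,7.7,-0.1,-0.3,0],[0,0,0,7.7,-0.1,-0.3,0]]'
python3 -c "
from h import *
go(.6271,.1479,.1745,-21.2)"
```

```text
time_s: 18.33
eef_pos: [0.6286, 0.1482, 0.1758]
tool_rot: [-3.141, -0.0, -0.37]
force: [0.1, 0.9, -0.3]
finger_gap: 1.001
grip_force: 0.0
row [-0.13  0.08  0.13] [-0.01 -0.02 -0.02] rows>= 1
```

```bash
python3 -m handwheel '[[0,-0.1,0.1,0.1,0,0,0],[120,-0.1,0.1,0.1,0,0,0],[120,-0.1,0.1,0.1,0,0,0],[120,-0.1,0.1,0.1,0,0,0],[120,-0.1,0.1,0.1,0,0,0],[120,-0.1,0.1,0.1,0,0,0],[120,-0.1,0.1,0.1,0,0,0]]' 50; python3 -c "
from h import *
cv2.imwrite('pics/w9.png',capture('wrist'))"
python3 -m handwheel '[[120,0,0,-1,0,0,0],[120,0,0,-3,0,0,0],[120,0,0,-5,0,0,0],[120,0,0,-5,0,0,0],[120,0,0,-5,0,0,0]]'
python3 -c "
from h import *
cv2.imwrite('pics/s1.png',np.vstack([capture('side')[180:320,140:460],cv2.imread('pics/w9.png')[100:400,160:480]]))"
```

```text
time_s: 18.92
eef_pos: [0.627, 0.1475, 0.1738]
tool_rot: [3.141, 0.002, -0.371]
force: [-0.9, 0.1, 6.1]
finger_gap: 0.616
grip_force: 54.4
time_s: 19.38
eef_pos: [0.6271, 0.1475, 0.2241]
tool_rot: [3.141, 0.0, -0.371]
force: [-0.2, 0.0, -0.3]
finger_gap: 0.617
grip_force: 53.7
```

View pics/s1.png

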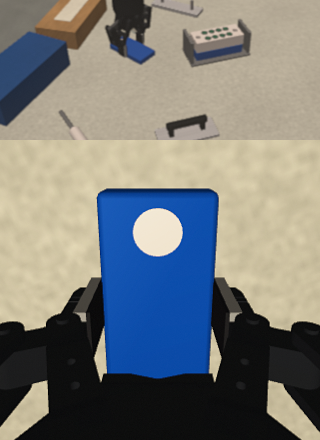

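Held level. Carry over the carrier.

```bash
python3 -m handwheel '[[120,0,0,-3,0,0,0],[120,0,0,-7,0,0,0],[120,0,0,-10,0,0,0],[120,0,0,-10,0,0,0],[120,0,0,-10,0,0,0],[120,0,0,-10,0,0,0]]'
python3 -c "
from h import *
go(.4398,.0227,.32,35.8)"
```

```text
time_s: 19.93
eef_pos: [0.6262, 0.1474, 0.3212]
tool_rot: [3.139, 0.006, -0.371]
force: [0.5, -0.5, -1.2]
finger_gap: 0.611
grip_force: 53.7
row [-12.86  18.37   0.25] [-3.000e-02  4.000e-01 -5.704e+01] rows>= 8
```

```bash
python3 -m handwheel '[[120,-1.4,2,0,0,0,-6],[120,-2.8,4,0,0,0.1,-13],[120,-4.2,6.1,0,0,0.1,-19],[120,-5.7,8.2,0.1,0,0.2,-25],[120,-7.1,10.2,0.1,0,0.2,-32],[120,-8.6,12.2,0.2,0,0.3,-38],[120,-10,14.3,0.2,0,0.3,-44],[120,-11.4,16.3,0.2,0,0.4,-51],[120,-12.9,18.4,0.2,0,0.4,-57],[120,-12.9,18.4,0.2,0,0.4,-57]]'; python3 -m handwheel '[[120,0,0,0,0,0,0],[120,0,0,0,0,0,0],[120,0,0,0,0,0,0],[120,0,0,0,0,0,0]]'
python3 -c "
from h import *
go(.4398,.0227,.243,35.8)"
```

```text
time_s: 20.77
eef_pos: [0.4349, 0.022, 0.3191]
tool_rot: [-3.134, 0.006, 0.626]
force: [-0.2, 0.7, -0.7]
finger_gap: 0.62
grip_force: 53.6
time_s: 21.1
eef_pos: [0.4409, 0.023, 0.3211]
tool_rot: [3.14, -0.004, 0.624]
force: [0.2, 0.0, -1.0]
finger_gap: 0.618
grip_force: 53.6
row [-0.14 -0.06  7.81] [ 0.09 -0.21 -0.02] rows>= 2
```

```bash
python3 -m handwheel '[[120,-0.1,0,2,0.1,-0.2,0],[120,-0.1,0,4,0.1,-0.2,0],[120,-0.1,0,6,0.1,-0.2,0],[120,-0.1,0,7.5,0.1,-0.2,0],[120,-0.1,0,7.8,0.1,-0.2,0],[120,-0.1,0,7.8,0.1,-0.2,0],[120,-0.1,0,7.8,0.1,-0.2,0],[120,-0.1,0,7.8,0.1,-0.2,0]]'
python3 -c "
from h import *
go(.4398,.0227,.2380,35.8)"
```

```text
time_s: 21.77
eef_pos: [0.4402, 0.0222, 0.2442]
tool_rot: [3.14, -0.001, 0.624]
force: [0.1, -0.5, -1.4]
finger_gap: 0.618
grip_force: 53.6
row [-0.   -0.06  0.62] [ 0.07 -0.07 -0.02] rows>= 1
```

```bash
python3 -m handwheel '[[120,0,0,0.2,0.1,-0.1,0],[120,0,0,0.4,0.1,-0.1,0],[120,0,0,0.6,0.1,-0.1,0],[120,0,0,0.6,0.1,-0.1,0],[120,0,0,0.6,0.1,-0.1,0]]';  python3 -m handwheel '[[120,0,0,0.1,0,0,0],[120,0,0,0.1,0,0,0],[120,0,0,0.1,0,0,0]]'
```

```text
time_s: 22.18
eef_pos: [0.4399, 0.0221, 0.2378]
tool_rot: [-3.141, 0.001, 0.624]
force: [-0.3, 0.6, 2.0]
finger_gap: 0.616
grip_force: 54.0
time_s: 22.43
eef_pos: [0.4398, 0.0221, 0.2377]
tool_rot: [-3.141, 0.0, 0.624]
force: [-2.6, -0.1, 13.1]
finger_gap: 0.62
grip_force: 55.3
```

```bash
python3 -m handwheel '[[110,0,0,-0.1,0,0,0],[85,0,0,-0.1,0,0,0],[60,0,0,-0.1,0,0,0],[30,0,0,-0.1,0,0,0],[0,0,0,-0.1,0,0,0],[0,0,0,-0.1,0,0,0]]';python3 -m handwheel '[[0,0,0,-3,0,0,0],[0,0,0,-7,0,0,0],[0,-2,0,-10,0,0,0],[0,-5,0,-11,0,0,0],[0,-5,0,-11,0,0,0],[0,-5,0,-11,0,0,0],[0,-5,0,-11,0,0,0]]'
python3 - <<'E'
from h import *
i=camera_info('wrist'); im=capture('wrist'); cv2.imwrite('pics/w10.png',im)
h,s,v=masks(im); b=biggest((h>105)&(h<125)&(s>150),(200,0,440,260)); print(b.min(0),b.max(0),rect(b,.080,i))
a=np.radians(33); u=np.array([.430,.320])-.05*np.array([np.cos(a),np.sin(a)]); go(*u,.34,33)
E
```

```text
time_s: 22.93
eef_pos: [0.4396, 0.0221, 0.2373]
tool_rot: [-3.139, 0.002, 0.624]
force: [0.2, -0.2, 0.4]
finger_gap: 0.998
grip_force: 0.0
time_s: 23.52
eef_pos: [0.3996, -0.0072, 0.3474]
tool_rot: [-3.14, 0.001, 0.623]
force: [0.4, -0.9, 0.7]
finger_gap: 1.001
grip_force: 0.0
[282  66] [352 205] [440.3  22.2 108.   52.9  35.9]
row [ 16.56 -25.02   0.74] [-0.12  0.1   2.75] rows>= 8
```

View pics/w10.png

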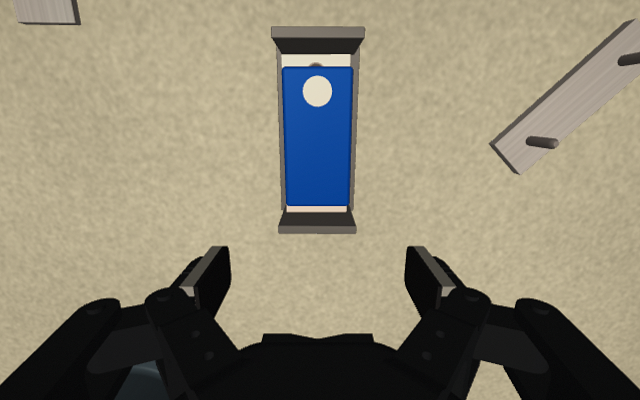

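Thin brick flat and centred at (440.3, 22.2). Now the cover.

```bash
python3 -m handwheel '[[0,2.2,-3.3,0.1,0,0,0],[0,4.4,-6.6,0.2,0,0,1],[0,6.6,-10,0.3,0,0,1],[0,8.8,-13.3,0.4,0,0,1],[0,11,-16.6,0.5,0,0,2],[0,13.2,-20,0.6,0,0,2],[0,15.4,-23.3,0.7,0,0,2.7],[0,16.5,-25,0.7,0,0.1,2.7],[0,16.5,-25,0.7,0,0.1,2.7],[0,16.5,-25,0.7,0,0.1,2.7]]'; python3 -m handwheel '[[0,0,0,0,0,0,0],[0,0,0,0,0,0,0],[0,0,0,0,0,0,0]]'
python3 - <<'E'
from h import *
i=camera_info('wrist'); im=capture('wrist'); cv2.imwrite('pics/w11.png',im)
h,s,v=masks(im); print(observe()['eef_pos'].round(4),observe()['tool_rot'].round(3))
c=biggest(v<90,(220,20,420,230)); print("bar",c.min(0),c.max(0),rect(c,.042,i))
c=biggest(cv2.morphologyEx(((s<40)|(v<90)).astype(np.uint8),cv2.MORPH_OPEN,np.ones((5,5))),(220,20,420,235)); print("plate",c.min(0),c.max(0),rect(c,.008,i))
E
```

```text
time_s: 24.4
eef_pos: [0.3868, 0.2937, 0.3395]
tool_rot: [-3.14, 0.002, 0.581]
force: [-0.4, -1.0, -0.6]
finger_gap: 1.001
grip_force: 0.0
time_s: 24.65
eef_pos: [0.3873, 0.2911, 0.3405]
tool_rot: [-3.14, 0.001, 0.575]
force: [-0.5, 0.3, 0.3]
finger_gap: 1.002
grip_force: 0.0
[0.3874 0.2911 0.3407] [-3.14e+00  1.00e-03  5.75e-01]
bar [302  81] [320 182] [429.  324.1  88.2  13.8  35. ]
plate [282  61] [339 194] [428.6 324.2 129.2  53.6  34.9]
```

View pics/w11.png

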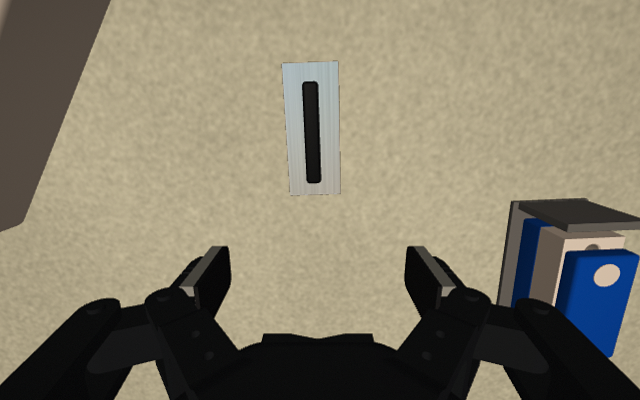

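Bar and plate agree (centre 428.8, 324.1; yaw 35°), with clear space around it.

```bash
python3 -c "
from h import *
go(.4288,.3241,.26,35)"
```

```text
row [ 5.28 -0.5   8.06] [-0.11  0.05 -2.05] rows>= 3
```

```bash
python3 -m handwheel '[[0,2.7,-0.3,3,0,0,-2],[0,5.3,-0.5,6,0,0,-2],[0,5.3,-0.5,8,0,0,-2],[0,5.3,-0.5,8,0,0,-2],[0,5.3,-0.5,8,0,0,-2],[0,5.3,-0.5,8,0,0,-2],[0,5.3,-0.5,8,0,0,-2]]'
python3 -c "
from h import *
go(.4288,.3241,.190,35)"
```

```text
time_s: 25.28
eef_pos: [0.4287, 0.325, 0.2623]
tool_rot: [-3.14, -0.002, 0.611]
force: [-0.0, 0.1, 0.3]
finger_gap: 0.999
grip_force: 0.0
row [-0.05  0.09  7.23] [-0.09 -0.1   0.03] rows>= 2
```

```bash
python3 -m handwheel '[[0,0,0.1,3,-0.1,-0.1,0],[0,0,0.1,5,-0.1,-0.1,0],[0,0,0.1,6.8,-0.1,-0.1,0],[0,0,0.1,7.2,-0.1,-0.1,0],[0,0,0.1,7.2,-0.1,-0.1,0],[0,0,0.1,7.2,-0.1,-0.1,0],[0,0,0.1,7.2,-0.1,-0.1,0]]'; python3 -m handwheel '[[255,0,0,0,0,0,0],[255,0,0,0,0,0,0],[255,0,0,0,0,0,0],[255,0,0,0,0,0,0],[255,0,0,0,0,0,0],[255,0,0,0,0,0,0],[255,0,0,0,0,0,0],[255,0,0,0,0,0,0],[255,0,0,0,0,0,0],[255,0,0,0,0,0,0]]' 60
```

```text
time_s: 25.87
eef_pos: [0.4297, 0.3249, 0.1903]
tool_rot: [3.141, -0.001, 0.612]
force: [1.0, 0.3, -0.3]
finger_gap: 0.995
grip_force: 0.0
time_s: 26.7
eef_pos: [0.4292, 0.3247, 0.189]
tool_rot: [-3.141, 0.002, 0.612]
force: [-0.2, -0.5, 2.8]
finger_gap: 0.148
grip_force: 58.9
```

```bash
python3 -m handwheel '[[255,0,0,-1,0,0,0],[255,0,0,-3,0,0,0],[255,0,0,-6,0,0,0],[255,0,0,-10,0,0,0],[255,0,0,-14,0,0,0],[255,0,0,-14,0,0,0],[255,0,0,-14,0,0,0],[255,0,0,-14,0,0,0]]'
python3 -c "
from h import *
go(.4404,.0230,.33,35.8)
im=capture('wrist'); cv2.imwrite('pics/w12.png',np.hstack([im[:,120:520],capture('side')[100:400,160:560].copy() if 0 else cv2.copyMakeBorder(capture('side')[100:400,160:560],0,100,0,0,0)]))"
```

```text
time_s: 27.37
eef_pos: [0.4288, 0.3245, 0.3287]
tool_rot: [-3.141, 0.003, 0.612]
force: [-0.4, 0.2, -1.8]
finger_gap: 0.152
grip_force: 58.7
row [-16.37  25.34  -0.09] [-0.02  0.16 -0.74] rows>= 8
```

View pics/w12.png

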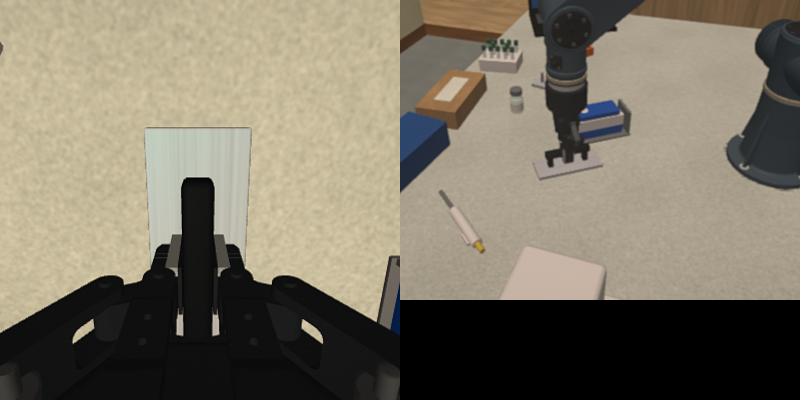

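Cover held level by its bar, squarely. Carry over.

```bash
python3 -m handwheel '[[255,-1.6,2.5,-0.1,0,0,0],[255,-3.7,5.7,-0.1,0,0,0],[255,-5.8,9,-0.1,0,0,0],[255,-7.9,12.2,-0.1,0,0,0],[255,-10,15.5,-0.1,0,0.1,0],[255,-12.1,18.8,-0.1,0,0.1,-0.5],[255,-14.2,22,-0.1,0,0.1,-0.7],[255,-16.4,25.3,-0.1,0,0.1,-0.7],[255,-16.4,25.3,-0.1,0,0.1,-0.7],[255,-16.4,25.3,-0.1,0,0.1,-0.7]]'; python3 -m handwheel '[[255,0,0,0,0,0,0],[255,0,0,0,0,0,0],[255,0,0,0,0,0,0]]'
python3 -c "
from h import *
go(.4404,.0230,.275,35.8)"
```

```text
time_s: 28.3
eef_pos: [0.4405, 0.0214, 0.3288]
tool_rot: [-3.139, 0.002, 0.618]
force: [0.5, 0.8, -1.1]
finger_gap: 0.157
grip_force: 58.9
time_s: 28.55
eef_pos: [0.4401, 0.0249, 0.3296]
tool_rot: [-3.14, 0.001, 0.627]
force: [0.1, 0.3, -1.4]
finger_gap: 0.154
grip_force: 58.9
row [-0.09  0.18  5.46] [-0.08  0.06  0.11] rows>= 2
```

```bash
python3 -m handwheel '[[255,-0.1,0.1,1.5,-0.1,0.1,0.1],[255,-0.1,0.1,3,-0.1,0.1,0.1],[255,-0.1,0.1,4.5,-0.1,0.1,0.1],[255,-0.1,0.1,5.4,-0.1,0.1,0.1],[255,-0.1,0.1,5.4,-0.1,0.1,0.1],[255,-0.1,0.1,5.4,-0.1,0.1,0.1],[255,-0.1,0.1,5.4,-0.1,0.1,0.1]]'
python3 -c "
from h import *
go(.4404,.0230,.2692,35.8)
"
```

```text
time_s: 29.13
eef_pos: [0.4405, 0.0229, 0.2764]
tool_rot: [3.14, -0.002, 0.624]
force: [0.2, 0.0, -2.3]
finger_gap: 0.153
grip_force: 58.9
row [-0.   -0.01  0.72] [ 0.12 -0.12 -0.03] rows>= 1
```

```bash
python3 -m handwheel '[[255,0,0,0.2,0.1,-0.1,0],[255,0,0,0.4,0.1,-0.1,0],[255,0,0,0.6,0.1,-0.1,0],[255,0,0,0.7,0.1,-0.1,0],[255,0,0,0.7,0.1,-0.1,0]]';  python3 -m handwheel '[[255,0,0,0.1,0,0,0],[255,0,0,0.1,0,0,0],[255,0,0,0.1,0,0,0]]'
```

```text
time_s: 29.55
eef_pos: [0.4403, 0.022, 0.269]
tool_rot: [-3.141, -0.0, 0.622]
force: [0.7, 0.2, -1.3]
finger_gap: 0.154
grip_force: 59.0
time_s: 29.8
eef_pos: [0.4403, 0.0221, 0.2689]
tool_rot: [3.141, -0.0, 0.622]
force: [-1.5, 0.7, 8.4]
finger_gap: 0.151
grip_force: 60.2
```

```bash
python3 -m handwheel '[[220,0,0,-0.1,0,0,0],[190,0,0,-0.1,0,0,0],[150,0,0,-0.1,0,0,0],[100,0,0,-0.1,0,0,0],[50,0,0,-0.1,0,0,0],[0,0,0,-0.1,0,0,0],[0,0,0,-0.1,0,0,0],[0,0,0,-0.1,0,0,0]]';python3 -m handwheel '[[0,0,0,-3,0,0,0],[0,0,0,-7,0,0,0],[0,-1,0,-9,0,0,0],[0,-5,0,-10,0,0,0],[0,-5,0,-10,0,0,0],[0,-5,0,-10,0,0,0],[0,-5,0,-10,0,0,0]]'
python3 - <<'E'
from h import *
i=camera_info('wrist'); im=capture('wrist')
h,s,v=masks(im); c=biggest(v<60,(285,40,350,225)); print("bar",c.min(0),c.max(0),rect(c,.122,i))
sd=capture('side')[180:300,220:460]
cv2.imwrite('pics/w13.png',np.hstack([im[0:300,160:480],cv2.resize(sd,(480,240))[:, :].repeat(1,0) if 0 else cv2.copyMakeBorder(cv2.resize(sd,(480,240)),0,60,0,0,0)]))
E
```

```text
time_s: 30.47
eef_pos: [0.4403, 0.0221, 0.269]
tool_rot: [-3.141, 0.0, 0.622]
force: [0.7, -0.7, -0.6]
finger_gap: 1.0
grip_force: 0.0
time_s: 31.05
eef_pos: [0.3998, -0.0072, 0.3691]
tool_rot: [3.141, -0.001, 0.621]
force: [0.6, 0.1, 0.1]
finger_gap: 0.999
grip_force: 0.0
bar [308  79] [326 202] [440.3  21.4  88.1  13.3  35.6]
```

View pics/w13.png

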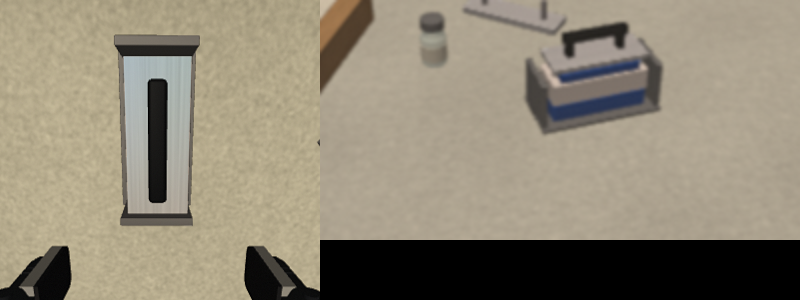

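The full stack is flat and in order, centred within about 1–1.5 mm, handle up, with the gripper clear.

```bash
python3 -c "
from station import *
print(hand_in())"
```

```text
the job is handed in; nothing more can be done
None
```

The carrier is packed as asked (thick brick, vial rack, thin brick, cover with its handle up), each piece set down flat, released and centred to about 1 mm, and the job was handed in at about 31 s of the 125 s allowed, with the jar, tube rack and pipette not touched.

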